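Make up a customer's tile sample tray

TASK

Make up the customer's sample tray: take the square tile, the large hexagon, the long metro tile and the half-round liner off the felt mat and lay each one flat, face up, down inside the tray pocket cut for its outline, setting it down rather than dropping it. The small hexagon and the short metro tile on the mat are not part of the order: leave them lying where they are.

Things in the scene. Friction and masses are not known exactly. Their poses are not given: they have to be found in the camera images.
- square_mid (a point): Square ivory tile, 58 x 58 x 12 mm; x and y are square to its edges. Point: its centre, half-way up; z points up out of the glazed face. It starts flat, face up, on the 3 mm dark felt mat lying on the counter beside the tray: its underside is 3 mm above the counter.
- hexagon_mid (a point): Large ivory hexagon tile, 54 mm across flats (62 mm across corners), 12 mm thick; two flats face along x and -x, two corners point along y and -y. Point: its centre, half-way up; z points up out of the glazed face. It starts flat, face up, on the 3 mm dark felt mat lying on the counter beside the tray: its underside is 3 mm above the counter.
- metro_mid (a point): Long ivory metro (subway) tile, 40 x 90 x 12 mm, long along its y. Point: its centre, half-way up; z points up out of the glazed face. It starts flat, face up, on the 3 mm dark felt mat lying on the counter beside the tray: its underside is 3 mm above the counter.
- liner_mid (a point): Ivory half-round liner (a trim bar), 18 mm wide, 90 mm long along its y, 18 mm high: upright sides 9 mm high, a half-round top above. Point: its centre, 9 mm up; z points up out of the round top. It starts flat, face up, on the 3 mm dark felt mat lying on the counter beside the tray: its underside is 3 mm above the counter.
- small_hexagon_mid (a point): Look-alike, not part of the order: small ivory hexagon, 34 mm across flats, 12 mm thick, same glaze. Point: its centre, half-way up; z points up out of the glazed face. It lies on the same felt mat and stays there.
- short_metro_mid (a point): Look-alike, not part of the order: short ivory metro tile, 40 x 60 x 12 mm, 60 mm along its y, same glaze. Point: its centre, half-way up; z points up out of the glazed face. It lies on the same felt mat and stays there.
- pocket_square (a point): Square pocket, 74 x 74 mm, 4 mm deep, in one of the four black plates (100 x 120 mm) that lie two by two in the fixed white sample tray, in changing places. Tray: side walls level with the plates, the two end walls (across y) 30 mm high. Point: centre of the pocket's floor, 14 mm above the counter. The plate's top is 4 mm higher. x, y: along the plate's 100 and 120 mm sides.
- pocket_hexagon (a point): Hexagonal pocket, 70 mm across flats, 4 mm deep, flats facing along x and -x, corners along y and -y, in another plate of the tray. Point: centre of the pocket's floor, 14 mm above the counter. The plate's top is 4 mm higher, so hold a tile by the upper half of its edges. x, y: along the plate's 100 and 120 mm sides.
- pocket_metro (a point): Wide oblong pocket, 56 x 106 mm (long along y), 4 mm deep, in another plate of the tray. Point: centre of the pocket's floor, 14 mm above the counter. The plate's top is 4 mm higher, so hold a tile by the upper half of its edges. x, y: along the plate's 100 and 120 mm sides.
- pocket_liner (a point): Narrow oblong pocket, 34 x 106 mm (long along y), 4 mm deep, in another plate of the tray. Point: centre of the pocket's floor, 14 mm above the counter. The plate's top is 4 mm higher, so hold a tile by the upper half of its edges. x, y: along the plate's 100 and 120 mm sides.
Not all that is in view belongs to the job. What is shaped like the part that bears metro_mid but pink or purple is not meant. Leave any purple or red look-alike of the part that bears hexagon_mid alone.

How it is judged:
At the end, for the whole second after the job is handed in: Square, large hexagon, long metro and liner each lie released, at rest, face up and flat on the floor of their own pocket: centre within 13 mm of the pocket centre, height within 3 mm of seated, tilt under 0.08 rad. Small hexagon and short metro are within 20 mm of where they began (horizontal distance between square_mid and pocket_square below 0.013 m and z of square_mid in the frame of pocket_square between 0.003 and 0.0085 m and angle between each of square_mid, hexagon_mid, metro_mid, liner_mid's own z axis and vertical below 0.08 rad and linear speed of each of square, hexagon, metro, liner below 0.02 m/s and horizontal distance between hexagon_mid and pocket_hexagon below 0.013 m and z of hexagon_mid in the frame of pocket_hexagon between 0.003 and 0.0085 m and horizontal distance between metro_mid and pocket_metro below 0.013 m and z of metro_mid in the frame of pocket_metro between 0.003 and 0.0085 m and horizontal distance between liner_mid and pocket_liner below 0.013 m and z of liner_mid in the frame of pocket_liner between 0.006 and 0.0115 m and distance of each of small_hexagon_mid, short_metro_mid from where it was at the start of the episode below 0.02 m); the robot touches nothing.
It fails at once if the small hexagon or the short metro tile is pushed or taken more than 20 mm from where it lay (distance of any of small_hexagon_mid, short_metro_mid from where it was at the start of the episode above 0.02 m).
It fails at once if a tile is dropped: it falls out of the fingers at more than 0.6 m/s (a drop of about 18 mm) ((linear speed of square above 0.6 m/s and not (contact force between square and the fingers above 0.02 N)) or (linear speed of hexagon above 0.6 m/s and not (contact force between hexagon and the fingers above 0.02 N)) or (linear speed of metro above 0.6 m/s and not (contact force between metro and the fingers above 0.02 N)) or (linear speed of liner above 0.6 m/s and not (contact force between liner and the fingers above 0.02 N))).
It also fails if it takes over 106 s, if anything falls off the work surface, if the arm or the gripper's body presses on something with over 40 N, if the wrist force passes 120 N, or if a joint passes its speed limit or range.

ROBOT

A 7-joint arm with a two-finger parallel gripper is mounted at the origin on the work surface. World frame = base frame: x ahead of the robot, y to its left, z up, the work surface at z = 0. Lengths are in m, angles in rad, forces in N, time in s.
With the tool pointing down it reaches from about 0.4 to 0.85 m from the base axis. Payload 4.5 kg.
Tool frame: the origin (TCP) lies at the very end of the fingers, on their centre line; the grasp point (between the pads) lies 19 mm behind it (r.grip_point_offset is the distance from the TCP to the grasp point, in m); y points along the fingers, x is the direction in which the jaws open and shut, and the axes are right-handed (so a half turn about y gives the same grasp; the last joint's range is limited). The gripper opens to 88 mm and grips with 3 to 60 N. Pads are 18 mm wide; open, the fingers measure 123 mm over their backs; the gripper's body (75 mm by 187 mm) begins 45 mm behind the grasp point.
Start: joints at [1.204, 0.689, -0.195, 1.565, 0.157, 0.902, -0.215], TCP at [0.244, -0.575, 0.239] pointing down, gripper open.
Joint ranges: [-3.01, 3.01], [-0.46, 2.08], [-1.47, 1.51], [0.13, 2.56], [-1, 4.14], [0.04, 2.09], [-2.66, 2.66]. Speed limits (rad/s): [2.57, 2.57, 3.14, 3.14, 3.14, 3.14, 3.14].

INTERFACE

Orientations are given as a unit quaternion [x, y, z, w].
In Python, from plant import get_state, snapshot, camera_params, job, r gives the robot as it stands.
- The arm moves only by the tool carry_out, never from a script. Its arguments are lists of equal length, an entry for each row: "offset": the shift along the world's x, y, z in m, a list of three; "twist": the turn about the world's z in degrees. In form: {"offset": [[tx, ty, tz], ...], "twist": [twist, ...]}. A call has 1 to 8 rows; each row shifts and turns the commanded pose from where the row before left it; what a row does not reach is not made up. A row lasts 1/8 s, in which the tool goes at most 62.5 mm and 10.7 degrees, less where a joint would pass 70% of its speed; a pose out of reach is approached as far as the arm can. A call with a gripper value outside its range is refused whole. "grip" is the finger opening in m, from 0 to 0.0881, set as the call begins (left out, the last holds). The fingers move at their own pace and stop on an object; "newtons" is the grip in N (left out, the last holds). Time passes only in rows, so rows that do not move let the fingers close. It gives the time, the measured TCP pose, the force and the opening at its end, in the units of the state.
- get_state(): the state, without advancing time (a new reading comes with each control period).
- snapshot(name): name is "scene" or "top" or "wrist"; returns the picture (420x560x3 uint8, red, green, blue); there is no depth.
- camera_params(name): a dict with "camera_matrix" (3x3 intrinsics, pixels), "dist_coeffs" ([k1, k2, p1, p2, k3] as OpenCV has them; the pictures are not rectified), "eye" and "orientation" of the camera in the world. Camera axes: x right, y up, looking along -z (the intrinsics and any distortion apply to the point x, -y, -z); pixel columns grow to the right and rows downward; lengths in m; the calibration is good to about 2 mm. A picture is of the moment at which its call begins: read the wrist's pose just before it. camera_params takes no time and is no camera call; for the wrist camera it gives the pose at the moment of the call.
- job.finish_job(): hands the job in, once; it reports no verdict.
The state is a dict: "clock": time; "q": joint angles; "qd": joint speeds; "joint_torque": joint torques, N m; "tool_pos": TCP position; "eef_rot": TCP orientation; "contact_force": force on the tool from outside, world axes, zero at the start; "moment": the same for the moment, N m; "opening": opening from 0.0 (shut) to 1.0 (fully open).
Only numpy, scipy, OpenCV 4.12 (cv2) and the standard library are available. Lean on these libraries where they do the work, as an engineer would, in place of code of your own. Each camera call takes 0.05 s, during which the arm holds its last target. There are 200 camera calls.

## Working session

There is one attempt and no reset: what is moved stays moved. The work goes in short steps, Python scripts to look and compute and a tool call to move; the robot and the scene stay as the last step left them, time stands still between calls to the robot, and variables do not carry over. Pictures are saved under pics/ and viewed, about 12 in all and at most 16, crops included, and the job is handed in when it is done.

Besides the shell and the picture viewer there is one more tool, called after "Emit:" by a JSON object that holds its "api" and its "payload", one argument or row to a line. carry_out: Moves the arm, as the interface text tells. Its arguments: {"type":"object","properties":{"offset":{"type":"array"},"twist":{"type":"array"},"grip":{"type":"number"},"newtons":{"type":"number"}},"required":["offset","twist"]}

```bash
ls; mkdir -p pics
python3 - <<'E'
from plant import *
import cv2,numpy as np
s=get_state(); print(s)
for n in("top","scene"):
    p=camera_params(n);print(n,p)
    cv2.imwrite(f"pics/{n}0.png",snapshot(n)[:,:,::-1])
E
```

```text
pics
{'clock': 0.0, 'q': array([ 1.20383747,  0.68994672, -0.19450738,  1.56632422,  0.1573134 ,
        0.90247246, -0.21508074]), 'qd': array([ 0.00022017, -0.00059803,  0.0010163 ,  0.00212462,  0.00018895,
        0.00095635, -0.00075779]), 'joint_torque': array([-6.29900733e-04, -5.27567124e+01, -1.26692958e+00, -1.53429937e+01,
       -5.25590801e-02,  6.55801938e-03,  1.48384242e-04]), 'tool_pos': array([ 0.2435346 , -0.57493725,  0.23793838]), 'eef_rot': array([-0.58923586,  0.3909884 , -0.38989967,  0.58983677]), 'contact_force': array([-0.3810108 ,  0.13568527,  0.45563911]), 'moment': array([ 0.01274509,  0.01501892, -0.00797517]), 'opening': 1.0011287667863187}
top {'camera_matrix': array([[474.60388952,   0.        , 280.77320398],
       [  0.        , 474.60388952, 218.7826972 ],
       [  0.        ,   0.        ,   1.        ]]), 'dist_coeffs': array([-0.16482655,  0.        ,  0.        ,  0.        ,  0.        ]), 'eye': array([0.24797545, 0.06545369, 1.47157771]), 'orientation': array([ 0.05567137, -0.05261601, -0.69745543,  0.71252241])}
scene {'camera_matrix': array([[476.88663686,   0.        , 273.40307541],
       [  0.        , 476.88663686, 209.50908058],
       [  0.        ,   0.        ,   1.        ]]), 'dist_coeffs': array([0.01659225, 0.        , 0.        , 0.        , 0.        ]), 'eye': array([ 1.10802216, -0.36789966,  0.98551045]), 'orientation': array([0.29696865, 0.15835368, 0.42716119, 0.83920621])}
```

View pics/top0.png

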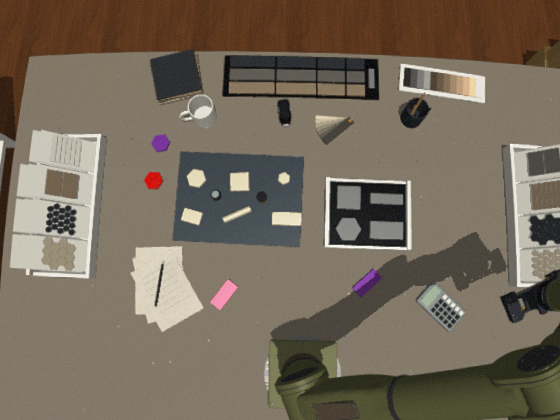

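View pics/scene0.png

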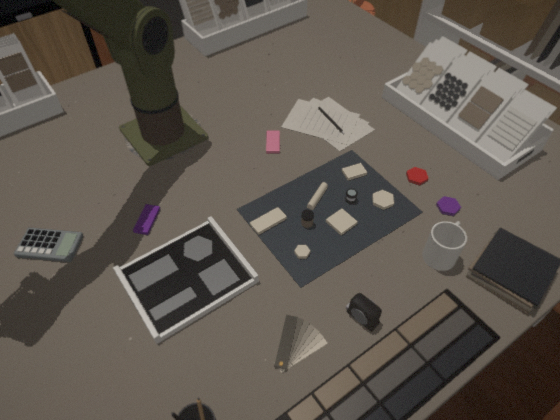

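The top view shows, on the mat, the large hexagon (197,178), square (240,181), small hexagon (284,178), short metro (191,216), liner (237,214) and long metro (287,218), with two dark knobs at (215,194) and (262,197). The tray pockets are square (348,197), liner (387,199), hexagon (348,230) and metro (386,230). The scene view agrees.

```bash
cat > h.py <<'E'
import cv2,numpy as np
from scipy.spatial.transform import Rotation as R
def rays(p,uv):
    K=np.array(p["camera_matrix"]);d=np.array(p["dist_coeffs"])
    n=cv2.undistortPoints(np.array(uv,float).reshape(-1,1,2),K,d).reshape(-1,2)
    v=np.c_[n[:,0],-n[:,1],-np.ones(len(n))]
    return np.array(p["eye"]),R.from_quat(p["orientation"]).apply(v)
def plane(p,uv,z):
    e,v=rays(p,uv); return e+v*((z-e[2])/v[:,2])[:,None]
def tri(p1,uv1,p2,uv2):
    e1,a=rays(p1,[uv1]);e2,b=rays(p2,[uv2]);a=a[0];b=b[0]
    t=np.linalg.lstsq(np.c_[a,-b],e2-e1,rcond=None)[0]
    q1,q2=e1+t[0]*a,e2+t[1]*b
    return (q1+q2)/2,np.linalg.norm(q1-q2)
def toolx(s):
    m=R.from_quat(s["eef_rot"]).as_matrix(); return m
def blobs(mask,amin):
    c,_=cv2.findContours(mask.astype(np.uint8),cv2.RETR_EXTERNAL,cv2.CHAIN_APPROX_NONE)
    return [k.reshape(-1,2) for k in c if cv2.contourArea(k)>amin]
def rect(c,p,z):
    q=plane(p,c,z)[:,:2]; (cx,cy),(w,h),a=cv2.minAreaRect((q*1000).astype(np.float32))
    if w>h: w,h,a=h,w,a+90   # a: direction of short side
    return cx/1000,cy/1000,w,h,(a+90)%180-90
E
python3 - <<'E'
from plant import *
from h import *
print(toolx(get_state()).round(3))
P={};B={}
for n,roi in (("top",(150,150,310,250)),("scene",(235,150,425,280))):
    im=cv2.imread(f"pics/{n}0.png").astype(int);P[n]=camera_params(n)
    m=(im[:,:,2]>140)&(im[:,:,2]-im[:,:,0]>10); m2=np.zeros_like(m);x0,y0,x1,y1=roi;m2[y0:y1,x0:x1]=m[y0:y1,x0:x1]
    B[n]=blobs(m2,15)
    for c in B[n]: print(n,c.mean(0).round(1),np.round(rect(c,P[n],.015),3))
for ct in B["top"]:
    g=plane(P["top"],[ct.mean(0)],.012)[0]
    cs=min(B["scene"],key=lambda c:np.linalg.norm(plane(P["scene"],[c.mean(0)],.012)[0]-g))
    # centre by moments
    f=lambda c:(lambda M:(M["m10"]/M["m00"],M["m01"]/M["m00"]))(cv2.moments(c))
    q,e=tri(P["top"],f(ct),P["scene"],f(cs));print("tri",q.round(4),e.round(4))
# tray pockets: grey inside black
im=cv2.imread("pics/top0.png").astype(int)
m=(im.min(2)>60)&(im.min(2)<150);m2=np.zeros_like(m);m2[184:244,331:406]=m[184:244,331:406]
for c in blobs(m2,80): print("pocket",c.mean(0).round(1),np.round(rect(c,P["top"],.014),3))
m2=np.zeros_like(m);m2[175:252,320:415]=(im.min(2)>170)[175:252,320:415]
for c in blobs(m2,80): print("tray",c.mean(0).round(1),np.round(rect(c,P["top"],.018),3))
a=cv2.resize(im[145:255,165:305].astype(np.uint8),None,fx=5,fy=5,interpolation=2)
cv2.imwrite("pics/matcrop.png",a)
E
```

```text
[[ 0.39  -0.001  0.921]
 [-0.921  0.001  0.39 ]
 [-0.002 -1.    -0.   ]]
top [166.  247.5] [  0.375   0.43    9.399 101.663   1.525]
top [286.3 218.3] [4.7400e-01 5.6000e-02 4.0864e+01 9.0257e+01 1.2080e+00]
top [191.3 215.9] [  0.476   0.354  41.066  61.109 -14.718]
top [236.5 214. ] [ 0.485  0.212 17.844 91.971 24.36 ]
top [283.6 177.7] [ 6.0500e-01  6.8000e-02  3.4688e+01  3.5651e+01 -8.8797e+01]
top [239.3 181.1] [  0.591   0.209  57.088  58.679 -88.058]
top [154.5 179.8] [  0.592   0.475  39.179  56.773 -85.874]
top [195.8 177.7] [ 0.599  0.347 53.654 58.463 47.427]
scene [245.  262.1] [ 5.45000e-01 -6.40000e-02  1.23120e+01  1.02012e+02  8.89430e+01]
scene [301.8 250.1] [  0.602   0.069  29.701  34.435 -36.276]
scene [341.3 220.2] [ 0.588  0.208 56.343 57.001  2.893]
scene [267.4 219.5] [ 4.7400e-01  5.7000e-02  3.8493e+01  8.8611e+01 -7.4900e-01]
scene [382.9 198. ] [ 0.597  0.346 52.841 56.749 51.35 ]
scene [317.3 193.5] [ 0.481  0.217 12.73  88.626 25.006]
scene [416.5 174. ] [ 0.586  0.482 46.413 53.469 42.964]
scene [354.  170.1] [  0.474   0.354  38.274  58.87  -14.446]
tri [ 0.3848  0.4614 -0.1243] 0.0079
tri [0.4746 0.0561 0.0157] 0.0001
tri [0.4753 0.3535 0.0163] 0.001
tri [0.4846 0.212  0.0208] 0.001
tri [0.6032 0.068  0.0168] 0.0003
tri [0.5895 0.2076 0.0159] 0.0007
tri [0.5904 0.4782 0.0192] 0.0025
tri [0.5985 0.3455 0.0166] 0.0009
pocket [386.2 230. ] [  0.445  -0.255  56.678 109.224   1.027]
pocket [348.1 228.8] [ 0.446 -0.135 68.996 75.224  1.098]
pocket [386.2 198.5] [  0.545  -0.256  35.367 103.626   1.343]
pocket [348.4 197.2] [ 0.546 -0.137 72.968 76.389 89.627]
tray [367.6 213.8] [ 4.97000e-01 -1.99000e-01  2.20838e+02  2.71016e+02 -7.92000e-01]
```

View pics/matcrop.png

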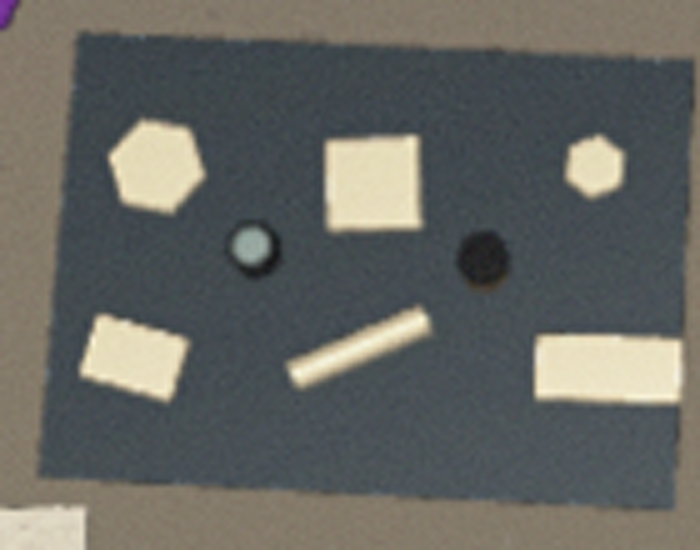

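Crop: candidates by mat-crop pixel. Hexagons: large (157,166) vs small (595,167), plus red/purple off the mat. Metros: long (608,368) vs short (134,357), plus pink/purple off the mat. Square (374,183), liner (360,347). I choose the large hexagon and the long metro (measured 54 mm across flats, 90 mm long). Next I'll triangulate the pockets and knob heights.

Run:
```python
from plant import *
from h import *
P={n:camera_params(n) for n in("top","scene")}
f=lambda c:(lambda M:(M["m10"]/M["m00"],M["m01"]/M["m00"]))(cv2.moments(c))
S={}
for n,roi in(("top",(331,184,406,244)),("scene",(118,222,258,332))):
    im=cv2.imread(f"pics/{n}0.png").astype(int); x0,y0,x1,y1=roi
    m=(im.min(2)>60)&(im.max(2)<175);m2=np.zeros_like(m);m2[y0:y1,x0:x1]=m[y0:y1,x0:x1]
    S[n]=blobs(m2,80)
for c in S["top"]:
    g=plane(P["top"],[f(c)],.014)[0]
    d=min(S["scene"],key=lambda k:np.linalg.norm(plane(P["scene"],[f(k)],.014)[0]-g))
    q,e=tri(P["top"],f(c),P["scene"],f(d));print("pocket",f(c),f(d),q.round(4),e.round(4),"planes",g.round(3)[:2],plane(P["scene"],[f(d)],.014)[0].round(3)[:2],cv2.contourArea(d))
for a,b in(((215.4,194),(351,191)),((262,196.6),(308,213))): print("knob",*tri(P["top"],a,P["scene"],b))
# hexagon flat angle from edge normals
for n,roi in(("top",(180,165,212,192)),("scene",(365,185,400,212))):
    im=cv2.imread(f"pics/{n}0.png").astype(int);x0,y0,x1,y1=roi
    m=np.zeros(im.shape[:2],bool);m[y0:y1,x0:x1]=((im[:,:,2]>140)&(im[:,:,2]-im[:,:,0]>10))[y0:y1,x0:x1]
    q=plane(P[n],max(blobs(m,50),key=len),.015)[:,:2];q=q-q.mean(0)
    r=np.hypot(*q.T);t=np.arctan2(q[:,1],q[:,0]);z=(r*np.exp(6j*t)).sum()
    print("hex flat angle",(np.degrees(np.angle(z))/6+30)%60-0)
```

```text
pocket (385.9745637385389, 230.0712806861875) (152.9337721923, 272.4394574107321) [ 0.4439 -0.2555  0.0152] 0.0021 planes [ 0.444 -0.255] [ 0.443 -0.256] 835.5
pocket (348.0104041616646, 228.89595838335333) (197.49821486530345, 247.99545602077245) [ 0.4454 -0.1353  0.0158] 0.0005 planes [ 0.446 -0.135] [ 0.444 -0.135] 513.5
pocket (386.0148489503328, 198.50896057347668) (172.24273799252228, 303.25654299683634) [ 0.544  -0.257   0.0155] 0.0025 planes [ 0.545 -0.256] [ 0.543 -0.258] 579.5
pocket (348.52753900031837, 197.22986310092327) (218.24664147774976, 276.6521830394626) [ 0.5456 -0.137   0.0156] 0.0004 planes [ 0.546 -0.137] [ 0.545 -0.137] 794.0
knob [0.54262671 0.27806336 0.03925966] 0.0007236460555513065
knob [0.53700109 0.13499834 0.04572953] 0.004634152537487487
hex flat angle 49.140756451954616
hex flat angle 50.866617162303974
```

Emit:
{"api": "carry_out", "payload": {
  "offset": [
    [0.03,0.06,0],
    [0.03,0.06,0],
    [0.03,0.06,0],
    [0.03,0.06,0],
    [0.03,0.06,0],
    [0.03,0.06,0],
    [0.03,0.06,0],
    [0.02,0.06,0]
  ],
  "twist": [9,9,9,9,9,9,9,5],
  "grip": 0.08,
  "newtons": 25
}}

```text
clock: 1.1
tool_pos: [0.4603, -0.1231, 0.2386]
eef_rot: [-0.707, -0.007, 0.007, 0.707]
contact_force: [0.3, -0.3, -0.3]
opening: 0.906
```

Emit:
{"api": "carry_out", "payload": {
  "offset": [
    [0.005,0.06,-0.02],
    [0.005,0.06,-0.02],
    [0.004,0.059,-0.02],
    [0,0,0]
  ],
  "twist": [0,0,0,0]
}}

```text
clock: 1.6
tool_pos: [0.4725, 0.0591, 0.1784]
eef_rot: [-0.706, -0.01, 0.01, 0.708]
contact_force: [0.8, -0.6, 0.1]
opening: 0.906
```

Run:
```python
from plant import *
from h import *
p=camera_params("wrist");im=snapshot("wrist");print(p["eye"],get_state()["tool_pos"])
cv2.imwrite("pics/w1.png",im[:,:,::-1])
im=im.astype(int);m=(im[:,:,0]>140)&(im[:,:,0]-im[:,:,2]>10)
for c in blobs(m,300): print(c.mean(0).round(0),np.round(rect(c,p,.015),3))
```

```text
[0.46992654 0.13993952 0.32416593] [0.47252352 0.05515152 0.17869148]
[397. 387.] [ 6.37000e-01 -1.86000e-01  7.74110e+01  4.41487e+02 -8.85130e+01]
[184. 375.] [  0.347  -0.194  79.517  95.28  -89.335]
[456. 335.] [ 0.695 -0.124 34.411 96.433 19.146]
[100. 335.] [  0.259  -0.137  34.319  97.164 -15.853]
[403. 179.] [ 0.6    0.071 38.294 38.46  51.955]
[291. 175.] [ 4.73000e-01  6.90000e-02  3.20389e+02  6.44360e+02 -8.83530e+01]
```

View pics/w1.png

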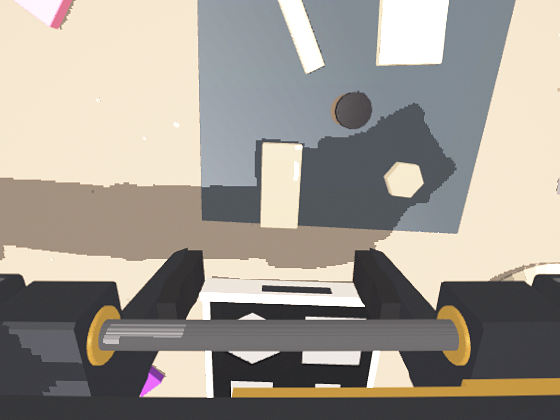

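The wrist view shows the long metro at (282,185), on the finger centre line, with the tray behind the fingers and the knob at (352,110) clear of it.

Run:
```python
from plant import *
from h import *
p=camera_params("wrist")
q=plane(p,[(262,143),(302,143),(298,229),(260,227)],.015);print(q.round(4),q.mean(0))
print(get_state()["tool_pos"],toolx(get_state()).round(3))
```

```text
[[0.4547 0.099  0.015 ]
 [0.4943 0.0999 0.015 ]
 [0.4943 0.008  0.015 ]
 [0.4532 0.0093 0.015 ]] [0.47411034 0.0540682  0.015     ]
[0.47252352 0.05515152 0.17869148] [[ 1.    -0.002 -0.023]
 [ 0.023  0.001  1.   ]
 [-0.002 -1.     0.001]]
```

Emit:
{"api": "carry_out", "payload": {
  "offset": [
    [0.001,0,-0.045],
    [0,0,-0.045],
    [0,0,-0.04],
    [0,0,-0.025],
    [0,0,-0.01],
    [0,0,0],
    [0,0,0]
  ],
  "twist": [0,0,0,0,0,0,0]
}}

```text
clock: 2.52
tool_pos: [0.4748, 0.0519, 0.0153]
eef_rot: [-0.707, -0.006, 0.005, 0.707]
contact_force: [-0.0, -0.7, 0.2]
opening: 0.909
```

Emit:
{"api": "carry_out", "payload": {
  "offset": [
    [0,0.002,-0.006],
    [0,0,0],
    [0,0,0]
  ],
  "twist": [0,0,0]
}}

```text
clock: 2.9
tool_pos: [0.4742, 0.0544, 0.0085]
eef_rot: [-0.707, -0.006, 0.006, 0.707]
contact_force: [-0.1, 0.4, 0.2]
opening: 0.905
```

Emit:
{"api": "carry_out", "payload": {
  "offset": [
    [0,0,0],
    [0,0,0],
    [0,0,0],
    [0,0,0],
    [0,0,0]
  ],
  "twist": [0,0,0,0,0],
  "grip": 0.0,
  "newtons": 25
}}

```text
clock: 3.52
tool_pos: [0.4742, 0.0543, 0.0083]
eef_rot: [-0.707, -0.006, 0.006, 0.707]
contact_force: [0.0, -0.3, 0.6]
opening: 0.45
```

Emit:
{"api": "carry_out", "payload": {
  "offset": [
    [0,0,0.03],
    [0,0,0.04],
    [-0.005,-0.045,0.01],
    [-0.005,-0.055,0],
    [-0.005,-0.055,0],
    [-0.005,-0.055,0],
    [-0.005,-0.055,0],
    [-0.005,-0.045,0]
  ],
  "twist": [0,0,0,0,0,0,0,0]
}}

```text
clock: 4.53
tool_pos: [0.4432, -0.2583, 0.0882]
eef_rot: [0.707, 0.005, -0.005, -0.707]
contact_force: [-0.5, 0.8, -0.3]
opening: 0.451
```

Emit:
{"api": "carry_out", "payload": {
  "offset": [
    [0,0,0],
    [0,0,0],
    [0,0,0]
  ],
  "twist": [0,0,0]
}}

```text
clock: 4.9
tool_pos: [0.4445, -0.2538, 0.0884]
eef_rot: [-0.707, -0.007, 0.007, 0.707]
contact_force: [-1.0, -0.1, -1.5]
opening: 0.451
```

Run:
```python
from plant import *
from h import *
p=camera_params("wrist");im=snapshot("wrist");print(get_state()["tool_pos"],get_state()["opening"])
cv2.imwrite("pics/w2.png",im[:,:,::-1])
cv2.imwrite("pics/s2.png",snapshot("scene")[:,:,::-1])
```

```text
[ 0.44459    -0.25391261  0.08840306] 0.44724094580682777
```

View pics/w2.png

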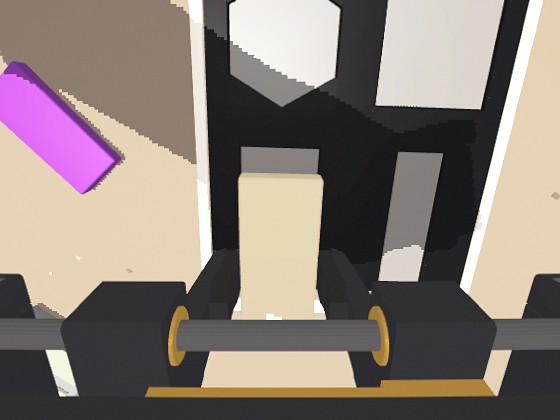

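The metro is held level over the oblong pocket, whose far edge shows at (240–319,148). I'll check its position from this second view.

Run:
```python
from plant import *
from h import *
p=camera_params("wrist")
print("pocket far edge (z .014/.018)",plane(p,[(240.5,147.5),(319,149)],.014).round(4).tolist(),plane(p,[(240.5,147.5),(319,149)],.018).round(4).tolist())
print("tile far top edge",plane(p,[(239,174),(323,175)],.094).round(4).tolist())
print("hex bottom corner, liner far edge, square near edge",plane(p,[(282,107),(398,152),(443,154),(376,105),(482,109),(230,76),(340,77)],.016).round(4).tolist())
```

```text
pocket far edge (z .014/.018) [[0.4164, -0.2029, 0.014], [0.472, -0.2028, 0.014]] [[0.4169, -0.2023, 0.018], [0.4714, -0.2023, 0.018]]
tile far top edge [[0.425, -0.2041, 0.094], [0.4639, -0.2038, 0.094]]
hex bottom corner, liner far edge, square near edge [[0.4451, -0.1749, 0.016], [0.5276, -0.2034, 0.016], [0.5598, -0.2041, 0.016], [0.5083, -0.1723, 0.016], [0.5809, -0.173, 0.016], [0.4106, -0.1562, 0.016], [0.4826, -0.1553, 0.016]]
```

Emit:
{"api": "carry_out", "payload": {
  "offset": [
    [0,-0.003,-0.02],
    [0,0,-0.025],
    [0,0,-0.015],
    [0,0,-0.006],
    [0,0,0],
    [0,0,0]
  ],
  "twist": [0,0,0,0,0,0]
}}

```text
clock: 5.75
tool_pos: [0.4446, -0.2586, 0.0229]
eef_rot: [0.707, 0.006, -0.006, -0.707]
contact_force: [0.5, 0.2, -0.9]
opening: 0.448
```

Emit:
{"api": "carry_out", "payload": {
  "offset": [
    [0,0,-0.001],
    [0,0,-0.001],
    [0,0,-0.0005],
    [0,0,0],
    [0,0,0]
  ],
  "twist": [0,0,0,0,0]
}}

```text
clock: 6.38
tool_pos: [0.4442, -0.2587, 0.0198]
eef_rot: [-0.707, -0.006, 0.006, 0.707]
contact_force: [0.3, -0.2, -0.2]
opening: 0.452
```

Emit:
{"api": "carry_out", "payload": {
  "offset": [
    [0,0,-0.0005],
    [0,0,0],
    [0,0,0]
  ],
  "twist": [0,0,0]
}}

```text
clock: 6.75
tool_pos: [0.4442, -0.2587, 0.0194]
eef_rot: [0.707, 0.006, -0.006, -0.707]
contact_force: [0.2, 0.7, -0.5]
opening: 0.45
```

Emit:
{"api": "carry_out", "payload": {
  "offset": [
    [0,0,0],
    [0,0,0],
    [0,0,0],
    [0,0,0.02],
    [0,0,0.05],
    [0.02,0.055,0.02],
    [0.02,0.06,0],
    [0.02,0.06,0]
  ],
  "twist": [0,0,0,0,0,0,0,0],
  "grip": 0.06
}}

```text
clock: 7.75
tool_pos: [0.5044, -0.0838, 0.1098]
eef_rot: [0.707, 0.006, -0.005, -0.707]
contact_force: [0.9, -0.3, 1.5]
opening: 0.68
```

Emit:
{"api": "carry_out", "payload": {
  "offset": [
    [0.017,0.058,0],
    [0.017,0.058,0],
    [0.017,0.058,0],
    [0.017,0.058,0],
    [0.017,0.058,0.02],
    [0,0,0],
    [0,0,0]
  ],
  "twist": [1,0,0,0,0,0,0],
  "grip": 0.08
}}

```text
clock: 8.62
tool_pos: [0.5879, 0.2027, 0.1285]
eef_rot: [0.708, 0.012, -0.012, -0.706]
contact_force: [0.7, -0.1, 0.2]
opening: 0.908
```

Run:
```python
from plant import *
from h import *
s=get_state();print(s["tool_pos"],toolx(s)[:2,0])
p=camera_params("wrist");w=snapshot("wrist")[:,:,::-1];t=snapshot("top")[:,:,::-1]
cv2.imwrite("pics/t3.png",t);cv2.imwrite("pics/w3.png",w)
cv2.imwrite("pics/c3.png",np.hstack([cv2.resize(w[:280],None,fx=.8,fy=.8),cv2.resize(t[175:252,320:415],(350,224),interpolation=2)]))
im=t.astype(int);m=(im[:,:,2]>140)&(im[:,:,2]-im[:,:,0]>10);m2=np.zeros_like(m);m2[180:250,325:410]=m[180:250,325:410]
for c in blobs(m2,80): print(c.mean(0),np.round(rect(c,camera_params("top"),.026),3))
```

```text
[0.58791075 0.20273515 0.12854812] [0.99941144 0.03429382]
[387.06097561 229.62195122] [ 0.445 -0.256 43.933 94.21  -0.886]
[387.32       182.51333333] [  0.577  -0.243  48.413 172.789   1.566]
```

View pics/c3.png

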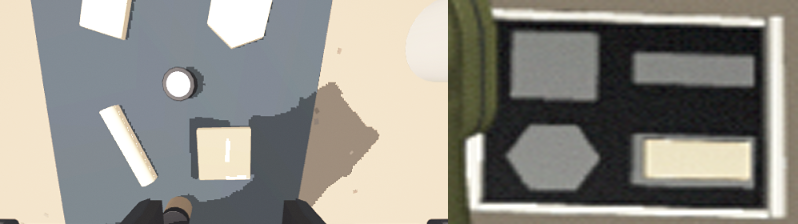

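The left panel shows the square at (223,153), with the knobs clear of the fingers. The right panel shows the metro seated in its pocket at (695,158), measured at (0.445,-0.256).

Run:
```python
from plant import *
from h import *
p=camera_params("wrist")
q=plane(p,[(246,160),(314,160),(314,225),(247.5,226)],.015);print(q.round(4),q.mean(0))
```

```text
[[0.559  0.236  0.015 ]
 [0.6162 0.2379 0.015 ]
 [0.6203 0.1791 0.015 ]
 [0.5604 0.1761 0.015 ]] [0.58898601 0.20726426 0.015     ]
```

Emit:
{"api": "carry_out", "payload": {
  "offset": [
    [0.001,0.003,-0.04],
    [0,0,-0.04],
    [0,0,-0.025],
    [0,0,-0.01],
    [0,0,-0.005],
    [0,0,0],
    [0,0,0]
  ],
  "twist": [0,0,0,0,0,0,0]
}}

```text
clock: 9.6
tool_pos: [0.5901, 0.2071, 0.01]
eef_rot: [-0.707, -0.013, 0.011, 0.707]
contact_force: [-0.2, -0.1, 0.1]
opening: 0.908
```

Emit:
{"api": "carry_out", "payload": {
  "offset": [
    [0,0,0],
    [0,0,0],
    [0,0,0],
    [0,0,0]
  ],
  "twist": [0,0,0,0],
  "grip": 0.0
}}

```text
clock: 10.1
tool_pos: [0.5895, 0.2069, 0.0093]
eef_rot: [-0.707, -0.012, 0.012, 0.707]
contact_force: [-0.5, 0.0, 2.7]
opening: 0.655
```

Emit:
{"api": "carry_out", "payload": {
  "offset": [
    [0,0,0.03],
    [0,0,0.04],
    [-0.005,-0.043,0.015],
    [-0.008,-0.06,0],
    [-0.008,-0.06,0],
    [-0.008,-0.06,0],
    [-0.008,-0.06,0],
    [-0.0075,-0.06,0]
  ],
  "twist": [0,0,0,0,0,-1,0,0]
}}

```text
clock: 11.1
tool_pos: [0.5444, -0.138, 0.0939]
eef_rot: [0.707, 0.006, -0.006, -0.707]
contact_force: [0.3, 0.2, -0.8]
opening: 0.655
```

Emit:
{"api": "carry_out", "payload": {
  "offset": [
    [0,0,-0.03],
    [0,0,-0.02],
    [0,0,0],
    [0,0,0]
  ],
  "twist": [0,0,0,0]
}}

```text
clock: 11.6
tool_pos: [0.5453, -0.1358, 0.0445]
eef_rot: [-0.707, -0.006, 0.006, 0.707]
contact_force: [-1.0, -0.6, -0.1]
opening: 0.657
```

Emit:
{"api": "carry_out", "payload": {
  "offset": [
    [0,0,-0.012],
    [0,0,-0.007],
    [0,0,-0.003],
    [0,0,-0.001],
    [0,0,-0.001],
    [0,0,0],
    [0,0,0]
  ],
  "twist": [0,0,0,0,0,0,0]
}}

```text
clock: 12.48
tool_pos: [0.545, -0.1361, 0.0202]
eef_rot: [-0.707, -0.006, 0.006, 0.707]
contact_force: [-0.7, -0.4, 2.3]
opening: 0.655
```

Emit:
{"api": "carry_out", "payload": {
  "offset": [
    [0,0,0],
    [0,0,0],
    [0,0,0],
    [0,0,0.02],
    [0,0,0.05],
    [-0.01,0.055,0.03],
    [-0.01,0.058,0],
    [-0.01,0.058,0]
  ],
  "twist": [0,0,0,0,0,4,6,6],
  "grip": 0.075
}}

```text
clock: 13.48
tool_pos: [0.5151, 0.0355, 0.1202]
eef_rot: [-0.699, -0.106, 0.105, 0.699]
contact_force: [1.2, 0.3, -1.0]
opening: 0.851
```

Emit:
{"api": "carry_out", "payload": {
  "offset": [
    [-0.01,0.058,0],
    [-0.01,0.058,0],
    [-0.0105,0.061,0.01],
    [0,0,0],
    [0,0,0]
  ],
  "twist": [6,2,0,0,0],
  "grip": 0.04
}}

```text
clock: 14.1
tool_pos: [0.4845, 0.21, 0.1293]
eef_rot: [0.691, 0.153, -0.153, -0.69]
contact_force: [0.4, -0.5, 0.2]
opening: 0.454
```

Run:
```python
from plant import *
from h import *
s=get_state();print(s["tool_pos"],toolx(s)[:2,0])
p=camera_params("wrist");w=snapshot("wrist")[:,:,::-1];t=snapshot("top")[:,:,::-1]
print(p["eye"],p["orientation"])
cv2.imwrite("pics/t4.png",t);cv2.imwrite("pics/w4.png",w)
cv2.imwrite("pics/c4.png",np.hstack([cv2.resize(w[:280],None,fx=.8,fy=.8),cv2.resize(t[175:252,320:415],(350,224),interpolation=2)]))
im=t.astype(int);m=(im[:,:,2]>140)&(im[:,:,2]-im[:,:,0]>10);m2=np.zeros_like(m);m2[180:250,325:410]=m[180:250,325:410]
for c in blobs(m2,80): print(c.mean(0),np.round(rect(c,camera_params("top"),.026),3))
```

```text
[0.48448087 0.20997516 0.12930509] [0.90655412 0.42208881]
[0.4493942  0.28391802 0.27467825] [-0.15638262 -0.03419528  0.21377725  0.96367756]
[386.86419753 229.72839506] [ 0.444 -0.257 42.929 91.723 -1.411]
[348.54166667 196.73611111] [  0.545  -0.136  59.04   60.248 -85.6  ]
```

View pics/c4.png

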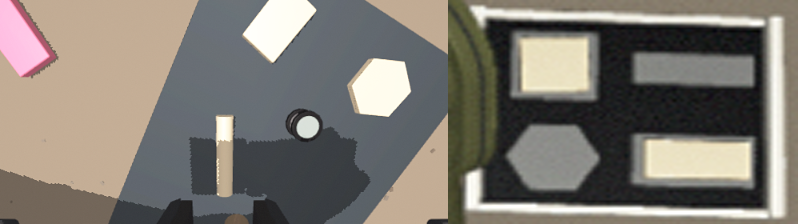

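The left panel shows the liner at (225,155), upright in the view and centred between the fingers. The right panel shows the square and metro seated.

Run:
```python
from plant import *
from h import *
p=camera_params("wrist")
q=plane(p,[(271,145),(293,145),(291,244),(272,244)],.012);print(q.round(4),q.mean(0))
```

```text
[[0.4583 0.2493 0.012 ]
 [0.4751 0.2571 0.012 ]
 [0.5132 0.1737 0.012 ]
 [0.4971 0.1663 0.012 ]] [0.4859419  0.21158496 0.012     ]
```

Emit:
{"api": "carry_out", "payload": {
  "offset": [
    [0.001,0.0015,-0.04],
    [0,0,-0.04],
    [0,0,-0.025],
    [0,0,-0.01],
    [0,0,-0.006],
    [0,0,0],
    [0,0,0]
  ],
  "twist": [0,0,0,0,0,0,0]
}}

```text
clock: 15.08
tool_pos: [0.4861, 0.2125, 0.0093]
eef_rot: [-0.69, -0.153, 0.152, 0.691]
contact_force: [-0.2, -0.2, 0.2]
opening: 0.452
```

Emit:
{"api": "carry_out", "payload": {
  "offset": [
    [0,0,0],
    [0,0,0],
    [0,0,0],
    [0,0,0]
  ],
  "twist": [0,0,0,0],
  "grip": 0.0
}}

```text
clock: 15.58
tool_pos: [0.4857, 0.2124, 0.0087]
eef_rot: [-0.69, -0.153, 0.153, 0.69]
contact_force: [-0.4, 0.0, 2.8]
opening: 0.199
```

Emit:
{"api": "carry_out", "payload": {
  "offset": [
    [0,0,0.03],
    [0,0,0.05],
    [0.007,-0.05,0.015],
    [0.007,-0.059,0],
    [0.007,-0.059,0],
    [0.007,-0.059,0],
    [0.007,-0.059,0],
    [0.007,-0.059,0]
  ],
  "twist": [0,0,0,-4,-5,-5,-5,-5]
}}

```text
clock: 16.58
tool_pos: [0.5274, -0.1345, 0.1033]
eef_rot: [-0.707, -0.005, 0.005, 0.707]
contact_force: [0.3, -0.3, -1.3]
opening: 0.199
```

Emit:
{"api": "carry_out", "payload": {
  "offset": [
    [0.008,-0.059,-0.02],
    [0.008,-0.065,-0.02],
    [0,0,-0.02],
    [0,0,0],
    [0,0,0]
  ],
  "twist": [0,0,0,0,0]
}}

```text
clock: 17.2
tool_pos: [0.5434, -0.2484, 0.0459]
eef_rot: [-0.707, -0.007, 0.007, 0.708]
contact_force: [0.0, 0.7, -1.0]
opening: 0.196
```

Emit:
{"api": "carry_out", "payload": {
  "offset": [
    [0,-0.006,0],
    [0,0,0],
    [0,0,0]
  ],
  "twist": [0,0,0]
}}

```text
clock: 17.58
tool_pos: [0.543, -0.2566, 0.0457]
eef_rot: [0.707, 0.006, -0.006, -0.707]
contact_force: [1.0, 0.1, -0.6]
opening: 0.196
```

Run:
```python
from plant import *
from h import *
s=get_state();print(s["tool_pos"],toolx(s)[:2,0])
w=snapshot("wrist")[:,:,::-1]
cv2.imwrite("pics/w5.png",w);cv2.imwrite("pics/w5c.png",cv2.resize(w[80:330,150:420],None,fx=2,fy=2))
```

```text
[ 0.54298123 -0.25660878  0.045706  ] [0.999855   0.01702069]
```

View pics/w5c.png

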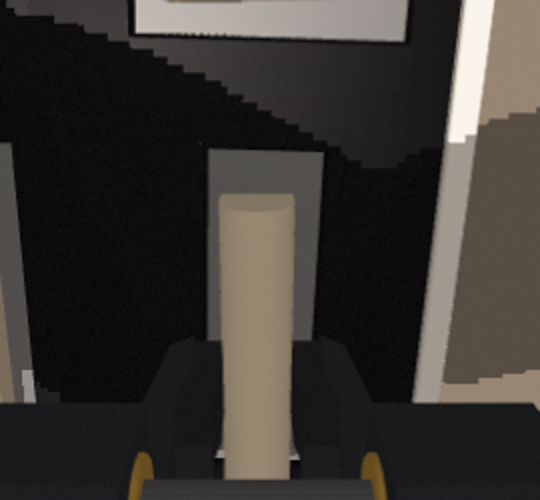

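Run:
```python
from plant import *
from h import *
p=camera_params("wrist")
print("pocket",plane(p,[(254,155),(311.5,156)],.016).round(4).tolist())
print("liner end",plane(p,[(260.5,184),(297,184)],.049).round(4).tolist(), plane(p,[(278,177)],.058).round(4))
```

```text
pocket [[0.5278, -0.2032, 0.016], [0.5605, -0.2032, 0.016]]
liner end [[0.5333, -0.2116, 0.049], [0.5506, -0.2113, 0.049]] [[ 0.5415 -0.206   0.058 ]]
```

Emit:
{"api": "carry_out", "payload": {
  "offset": [
    [0.0015,0,-0.012],
    [0,0,-0.008],
    [0,0,-0.003],
    [0,0,-0.001],
    [0,0,-0.001],
    [0,0,0],
    [0,0,0]
  ],
  "twist": [0,0,0,0,0,0,0]
}}

```text
clock: 18.5
tool_pos: [0.5444, -0.2568, 0.0205]
eef_rot: [0.707, 0.006, -0.006, -0.707]
contact_force: [0.5, 1.2, -1.2]
opening: 0.199
```

Emit:
{"api": "carry_out", "payload": {
  "offset": [
    [0,0,-0.0005],
    [0,0,-0.0005],
    [0,0,0],
    [0,0,0]
  ],
  "twist": [0,0,0,0]
}}

```text
clock: 19.0
tool_pos: [0.5444, -0.2567, 0.0198]
eef_rot: [0.707, 0.006, -0.006, -0.707]
contact_force: [-2.6, 1.0, 5.4]
opening: 0.196
```

Emit:
{"api": "carry_out", "payload": {
  "offset": [
    [0,0,0],
    [0,0,0],
    [0,0,0],
    [0,0,0.02],
    [0,0,0.05],
    [0.005,0.055,0.03],
    [0.005,0.06,0],
    [0.005,0.06,0]
  ],
  "twist": [0,0,0,0,0,0,-5,-6],
  "grip": 0.035
}}

```text
clock: 20.0
tool_pos: [0.5601, -0.0804, 0.1212]
eef_rot: [-0.704, 0.062, -0.064, 0.704]
contact_force: [1.0, -0.4, -0.6]
opening: 0.399
```

Emit:
{"api": "carry_out", "payload": {
  "offset": [
    [0.005,0.06,0],
    [0.005,0.06,0],
    [0.005,0.06,0],
    [0.005,0.06,0],
    [0.005,0.06,0],
    [0.005,0.06,0.01],
    [0.009,0.06,0],
    [0,0,0]
  ],
  "twist": [0,0,0,0,0,0,0,0],
  "grip": 0.078
}}

```text
clock: 21.0
tool_pos: [0.5962, 0.3465, 0.1311]
eef_rot: [-0.702, 0.059, -0.059, 0.708]
contact_force: [-0.3, -0.1, -0.6]
opening: 0.885
```

Emit:
{"api": "carry_out", "payload": {
  "offset": [
    [0,0,0],
    [0,0,0]
  ],
  "twist": [0,0]
}}

```text
clock: 21.25
tool_pos: [0.5989, 0.3355, 0.1295]
eef_rot: [0.705, -0.063, 0.063, -0.704]
contact_force: [0.4, 0.1, 0.5]
opening: 0.887
```

Run:
```python
from plant import *
from h import *
s=get_state();print(s["tool_pos"],toolx(s)[:2,0])
p=camera_params("wrist");w=snapshot("wrist")[:,:,::-1];t=snapshot("top")[:,:,::-1]
cv2.imwrite("pics/t6.png",t);cv2.imwrite("pics/w6.png",w)
cv2.imwrite("pics/c6.png",np.hstack([cv2.resize(w[:280],None,fx=.8,fy=.8),cv2.resize(t[175:252,320:415],(350,224),interpolation=2)]))
im=t.astype(int);m=(im[:,:,2]>140)&(im[:,:,2]-im[:,:,0]>10);m2=np.zeros_like(m);m2[180:250,325:410]=m[180:250,325:410]
for c in blobs(m2,50): print(c.mean(0),np.round(rect(c,camera_params("top"),.026),3))
```

```text
[0.59889895 0.33545898 0.12946462] [ 0.98428009 -0.17661377]
[386.87654321 229.7037037 ] [ 0.444 -0.257 42.971 91.663 -1.308]
[387.         197.77272727] [ 0.544 -0.257 19.179 89.76   1.427]
[348.54166667 196.72222222] [  0.546  -0.135  59.36   60.426 -88.595]
[380.02459016 180.96721311] [  0.596  -0.236   9.741 159.661   1.539]
```

View pics/c6.png

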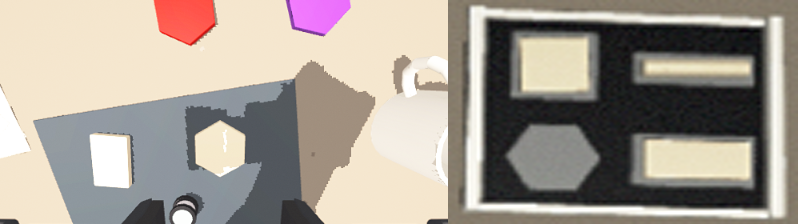

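The left panel shows the large hexagon at (221,149), flats square to the jaws, with red/purple decoys and a cup well off. The right panel shows square, liner and metro seated.

Run:
```python
from plant import *
from h import *
p=camera_params("wrist")
q=plane(p,[(275,152),(277.5,221),(244,187),(306,186)],.015);print(q.round(4),q.mean(0))
print("cup",plane(camera_params("top"),[(200,125),(205,124)],.08).round(3))
```

```text
[[0.6033 0.3782 0.015 ]
 [0.5945 0.3168 0.015 ]
 [0.5714 0.3531 0.015 ]
 [0.6246 0.3445 0.015 ]] [0.598444 0.348168 0.015   ]
cup [[0.752 0.33  0.08 ]
 [0.755 0.315 0.08 ]]
```

Emit:
{"api": "carry_out", "payload": {
  "offset": [
    [0,0.011,-0.04],
    [0,0,-0.04],
    [0,0,-0.025],
    [0,0,-0.01],
    [0,0,-0.006],
    [0,0,0],
    [0,0,0]
  ],
  "twist": [0,0,0,0,0,0,0]
}}

```text
clock: 22.22
tool_pos: [0.599, 0.3495, 0.0093]
eef_rot: [-0.704, 0.061, -0.062, 0.705]
contact_force: [0.5, -0.5, -0.4]
opening: 0.885
```

Emit:
{"api": "carry_out", "payload": {
  "offset": [
    [0,0,0],
    [0,0,0],
    [0,0,0],
    [0,0,0]
  ],
  "twist": [0,0,0,0],
  "grip": 0.0
}}

```text
clock: 22.72
tool_pos: [0.5984, 0.349, 0.0084]
eef_rot: [-0.704, 0.062, -0.062, 0.704]
contact_force: [-0.0, 0.1, 2.2]
opening: 0.612
```

Emit:
{"api": "carry_out", "payload": {
  "offset": [
    [0,0,0.03],
    [0,0,0.05],
    [-0.014,-0.04,0.015],
    [-0.018,-0.056,0],
    [-0.018,-0.056,0],
    [-0.018,-0.056,0],
    [-0.018,-0.056,0],
    [-0.018,-0.056,0]
  ],
  "twist": [0,0,0,2,3,2,2,2]
}}

```text
clock: 23.72
tool_pos: [0.4938, 0.0273, 0.1033]
eef_rot: [0.707, 0.007, -0.006, -0.707]
contact_force: [1.8, -0.9, -1.5]
opening: 0.611
```

Emit:
{"api": "carry_out", "payload": {
  "offset": [
    [-0.018,-0.056,0],
    [-0.018,-0.056,-0.02],
    [-0.013,-0.051,-0.02],
    [0,0,-0.02],
    [0,0,0],
    [0,0,0]
  ],
  "twist": [0,0,0,0,0,0]
}}

```text
clock: 24.48
tool_pos: [0.446, -0.1329, 0.0436]
eef_rot: [-0.707, -0.007, 0.006, 0.707]
contact_force: [0.3, 1.0, -1.4]
opening: 0.606
```

Run:
```python
from plant import *
from h import *
s=get_state();print(s["tool_pos"],toolx(s)[:2,0])
w=snapshot("wrist")[:,:,::-1]
cv2.imwrite("pics/w7.png",w);cv2.imwrite("pics/w7c.png",cv2.resize(w[80:330,150:420],None,fx=2,fy=2))
```

```text
[ 0.44596504 -0.13293544  0.04362053] [0.99982596 0.01862976]
```

View pics/w7c.png

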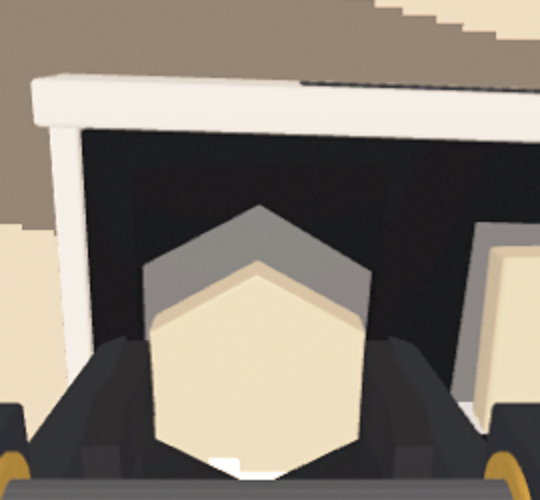

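Run:
```python
from plant import *
from h import *
p=camera_params("wrist")
print("pocket corner",plane(p,[(279.5,182.5),(222,213),(335.5,215)],.018).round(4).tolist())
print("tile top corner",plane(p,[(279,218),(226,245),(331,246)],.0505).round(4).tolist(),"apex side mid",plane(p,[(278.5,211)],.0505).round(4),plane(p,[(278.5,211)],.0385).round(4))
```

```text
pocket corner [[0.4457, -0.0944, 0.018], [0.4122, -0.1135, 0.018], [0.4792, -0.1135, 0.018]]
tile top corner [[0.4455, -0.1038, 0.0505], [0.4195, -0.1186, 0.0505], [0.4716, -0.1182, 0.0505]] apex side mid [[ 0.4452 -0.1003  0.0505]] [[ 0.4453 -0.1045  0.0385]]
```

Emit:
{"api": "carry_out", "payload": {
  "offset": [
    [0,0,-0.012],
    [0,0,-0.007],
    [0,0,-0.003],
    [0,0,-0.001],
    [0,0,-0.0005],
    [0,0,0],
    [0,0,0]
  ],
  "twist": [0,0,0,0,0,0,0]
}}

```text
clock: 25.4
tool_pos: [0.4453, -0.1341, 0.0198]
eef_rot: [-0.707, -0.006, 0.006, 0.707]
contact_force: [-0.2, -0.3, 0.0]
opening: 0.611
```

Emit:
{"api": "carry_out", "payload": {
  "offset": [
    [0,0,-0.0005],
    [0,0,0],
    [0,0,0]
  ],
  "twist": [0,0,0]
}}

```text
clock: 25.78
tool_pos: [0.4453, -0.134, 0.0193]
eef_rot: [0.707, 0.006, -0.006, -0.707]
contact_force: [0.6, -0.5, 2.2]
opening: 0.609
```

Emit:
{"api": "carry_out", "payload": {
  "offset": [
    [0,0,0],
    [0,0,0],
    [0,0,0],
    [0,0,0.02],
    [0,0,0.05],
    [0,0.04,0.05],
    [0,0.05,0.04],
    [0,0.05,0]
  ],
  "twist": [0,0,0,0,0,0,0,0],
  "grip": 0.068
}}

```text
clock: 26.78
tool_pos: [0.4469, 0.0051, 0.1795]
eef_rot: [-0.707, -0.007, 0.003, 0.707]
contact_force: [0.3, 0.2, 0.5]
opening: 0.773
```

Emit:
{"api": "carry_out", "payload": {
  "offset": [
    [0,0.05,0],
    [0,0.05,0],
    [0,0.05,0],
    [0,0.05,0],
    [0,0,0],
    [0,0,0]
  ],
  "twist": [0,0,0,0,0,0]
}}

```text
clock: 27.52
tool_pos: [0.4449, 0.2028, 0.1767]
eef_rot: [0.708, 0.006, -0.006, -0.706]
contact_force: [0.1, -0.7, -0.5]
opening: 0.77
```

Run:
```python
from plant import *
from h import *
P={n:camera_params(n) for n in("top","scene")};B={}
f=lambda c:(lambda M:(M["m10"]/M["m00"],M["m01"]/M["m00"]))(cv2.moments(c))
I={}
for n,(x0,y0,x1,y1) in(("top",(150,150,410,250)),("scene",(115,150,425,330))):
    I[n]=snapshot(n)[:,:,::-1];im=I[n].astype(int);m=(im[:,:,2]>140)&(im[:,:,2]-im[:,:,0]>10)
    m2=np.zeros_like(m);m2[y0:y1,x0:x1]=m[y0:y1,x0:x1];B[n]=blobs(m2,50)
for c in B["top"]:
    g=plane(P["top"],[f(c)],.024)[0];d=min(B["scene"],key=lambda k:np.linalg.norm(plane(P["scene"],[f(k)],.024)[0]-g))
    print(np.round(f(c),1),np.round(rect(c,P["top"],.024),3)," tri",*[np.round(v,4) for v in tri(P["top"],f(c),P["scene"],f(d))])
cv2.imwrite("pics/c8.png",np.vstack([cv2.resize(I["top"][145:255,165:415],(700,308)),cv2.resize(I["scene"][140:340,110:430],(460,288)) if 0 else cv2.resize(I["scene"][215:335,110:430],(700,262))]))
```

```text
[166.  247.5] [  0.376   0.427  12.406 101.205   1.525]  tri [ 0.3852  0.461  -0.124 ] 0.0068
[386.9 229.7] [ 0.444 -0.257 42.652 91.615 -1.047]  tri [ 0.4438 -0.2561  0.0252] 0.0018
[349.6 228.6] [  0.444  -0.142  52.836  56.318 -89.825]  tri [ 0.4451 -0.1379  0.0269] 0.0013
[191.3 216.1] [  0.474   0.352  41.208  60.731 -14.718]  tri [0.4753 0.3537 0.016 ] 0.0005
[387.2 197.9] [ 0.544 -0.257 19.204 89.727  1.392]  tri [ 0.5437 -0.2569  0.0289] 0.0006
[348.6 197. ] [  0.546  -0.136  59.462  60.475 -88.71 ]  tri [ 0.5446 -0.1355  0.0257] 0.0005
[370.9 182.3] [ 5.79000e-01 -1.97000e-01  6.41340e+01  2.64289e+02  2.55000e-01]  tri [ 0.5998 -0.1857  0.0374] 0.0413
[284.1 176.7] [  0.605   0.066  29.092  36.802 -30.431]  tri [0.607  0.0665 0.0162] 0.0001
[155.  179.6] [  0.59    0.472  38.952  56.621 -85.874]  tri [0.5906 0.4777 0.0193] 0.0018
```

View pics/c8.png

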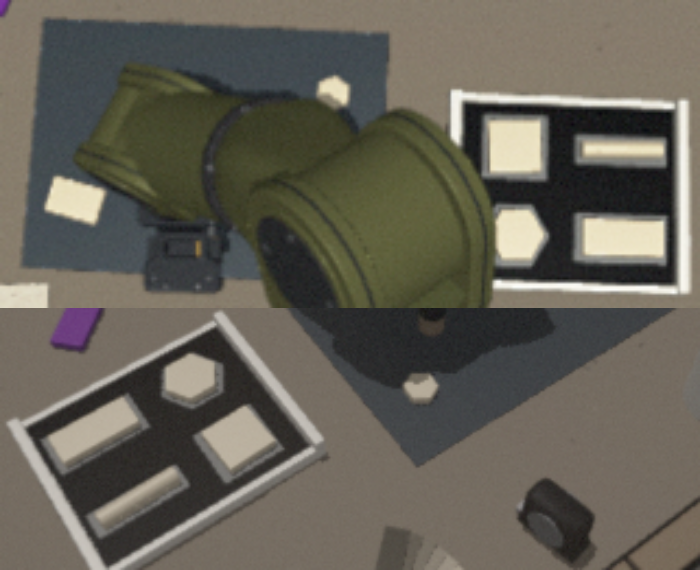

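All four are seated in both views. The arm partly hides the hexagon and the small hexagon in the top view, but the scene view shows them clear. I'll check both from the scene camera and hand in.

Run:
```python
from plant import *
from h import *
im=snapshot("scene")[:,:,::-1].astype(int);m=(im[:,:,2]>140)&(im[:,:,2]-im[:,:,0]>10)
for c in blobs(m,50):
    g=np.array(rect(c,camera_params("scene"),.026)[:2])
    if np.linalg.norm(g-[.445,-.135])<.03 or np.linalg.norm(g-[.603,.068])<.03: print(np.round(g,4))
print(job.finish_job())
```

```text
[0.6119 0.0624]
[ 0.4433 -0.1371]
the job is handed in; nothing more can be done
None
```

I placed the long metro, square, liner and large hexagon one at a time in their matching pockets, lowering each to the floor before release. I handed the job in at about 27.6 s; the hand-in gave no verdict.

**Seating:** in the last top and scene views, all four lie face up and flat. The metro, square and liner centres are within about 2 mm of their pocket centres.

**Hexagon:** the arm hid part of it in the last top view, so that view's centre of (0.444, -0.142) disagreed with the other camera. The scene camera put it at (0.443, -0.137), about 3 mm from the pocket centre.

**Look-alikes:** I didn't touch either one. The short metro measured the same as at the start. The small hexagon was partly hidden in the last top view. The final scene reading was (0.612, 0.062), about 11 mm from its starting position. That reading assumed the wrong height for a tile on the mat (26 mm instead of 15 mm), and the last two-view measurement, though partly hidden, was within 4 mm of the start.

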